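Check the hand brake of a polishing spindle

ROBOT

A 6-joint arm with a two-finger parallel gripper is mounted at the origin on the work surface. World frame = base frame: x ahead of the robot, y to its left, z up, the work surface at z = 0. Lengths are in m, angles in rad, forces in N, time in s.
With the tool pointing down it reaches from about 0.35 to 0.775 m from the base axis. Payload 5.5 kg.
Tool frame: the origin (TCP) lies between the finger pads; the fingertips stand 19 mm ahead of it and the grasp point (between the pads) is the TCP (env.tcp_to_tips is the distance from the TCP to the fingertips, in m); z points along the fingers, y is the direction in which the jaws open and shut (so a half turn about z gives the same grasp; the last joint's range is limited). The gripper opens to 85 mm and grips with 20 to 120 N. Pads are 22 mm wide; open, the fingers measure 114 mm over their backs; the gripper's body (76 mm by 85 mm) begins 54 mm behind the grasp point. The pads swing forward as they close: fully open they stand 13 mm farther back than shut.
Start: joints at [1.071, 0.313, 0.046, 1.304, 0, 1.431], TCP at [0.202, 0.538, 0.25] pointing down, gripper open.
Joint ranges: [-2.76, 2.76], [-0.86, 1.69], [-1.03, 1.26], [-2.2, 2.34], [-1.47, 1.5], [-3.14, 3.14]. Speed limits (rad/s): [2.57, 2.57, 3.14, 3.14, 3.14, 3.14].

INTERFACE

Orientations are given as a unit quaternion [w, x, y, z].
In Python, from workcell import env, eyes, job gives the robot as it stands. The module is installed in compiled form; this text tells all that it offers.
- The arm moves only by the tool move_arm, never from a script. Its argument "commands" is a list of rows, each a list of 3 entries, a list of its own where there are three numbers: the shift along the world's x, y, z as a fraction of full scale, then the turn, a rotation vector about the world's x, y, z as a fraction of full scale, then the gripper command: -1 is shut, 1 is fully open, values between are in proportion. In form: [[[x, y, z], [wx, wy, wz], gripper], ...]. A call has 1 to 5 rows; each row shifts and turns the commanded pose from where the row before left it; what a row does not reach is not made up. Full scale, the value 1, is 0.04 m for a shift and 8 degrees for a turn. A row lasts 1/10 s, in which the tool goes at most 50 mm and 8.59 degrees, less where a joint would pass 70% of its speed; a pose out of reach is approached as far as the arm can. A call with a number of a shift or a turn outside -1 to 1 is refused whole. A call with a gripper value outside its range is refused whole. The fingers move at their own pace and stop on an object; "newtons" is the grip in N (left out, the last holds). Time passes only in rows, so rows that do not move let the fingers close. It gives the time, the measured TCP pose, the force and the opening at its end, in the units of the state.
- env.get_state(): the state, without advancing time (a new reading comes with each control period).
- eyes.read_camera(name): name is "side" or "top" or "wrist"; returns a dict with "frame" (400x640x3 uint8, red, green, blue), "mtx" (3x3 intrinsics, pixels), "k1" (the pictures are not rectified: a ray, as slopes to the right and down, at radius r is drawn at 1 + k1 r^2 times it, then the intrinsics apply), "camera_from_world" (4x4, takes a point from world to camera coordinates); the wrist camera has in their place "mount" (4x4, takes a point from camera to tool coordinates, whose origin is the TCP and whose axes are the flange's). Camera axes: x right, y down, z forward; pixel columns grow to the right and rows downward; lengths in m; the calibration is good to about 2 mm. A picture is of the moment at which its call begins: read the wrist's pose just before it. There is no depth.
- job.hand_in(): hands the job in, once; it reports no verdict.
The state is a dict: "clock": time; "joint_pos": joint angles; "qvel": joint speeds; "tau": joint torques, N m; "tcp_pos": TCP position; "orientation": TCP orientation; "wrist_force": force on the tool from outside, world axes, zero at the start; "ft_torque": the same for the moment, N m; "finger_gap": finger opening in m.
Only numpy, scipy, OpenCV 4.12 (cv2) and the standard library are available. Lean on these libraries where they do the work, as an engineer would, in place of code of your own. Each camera call takes 0.05 s, during which the arm holds its last target.

TASK

Check the hand brake of the polishing spindle, the lever with the red sleeve: with the outside of the fingers, gently push it in from its outer side until it stops short of the fixed bar, hold it at the stop for a good second, then let it come all the way back out and take the fingers off it. Then push it in to its stop once more and finish still holding it there, so that the gap to the bar can be gauged. Grip nothing, do not touch the bar, do not press the blue lever, and leave the cups and other things where they stand.

Things in the scene. Friction and masses are not known exactly. Their poses are not given: they have to be found in the camera images.
- brake_unit: Machine with the red lever. Grey bench polishing motor with a wheel on a base plate 200 (x) by 280 (y) by 20 mm; origin at the centre of the base's underside. Own frame: x from the lever side over the bar to the motor, y along the bar towards the lever's pivot, z up. Motor axis at x = +45, motor top z = 136, wheel top z = 143 mm; nothing on it is higher than 165 mm.
- brake_lever (a joint): Red-sleeved hand lever, turns level about an upright pivot. Rad: 0 = fully out (slanting 0.42 rad off the bar, to machine -x); grows as pressed towards the bar (anticlockwise from above) to a firm stop at 0.34, where about 25 mm stays free before the bar. A spring returns it: about 3 N at the sleeve's middle starts it, 5 N just before the stop.
- brake_pad (a point): middle of the red sleeve, in the centre of the blade, 140 mm from the pivot, 140 mm above the table; moves with the lever (48 mm from rest to stop). The sleeve spans 85 to 185 mm from the pivot, is 16 mm thick and 26 mm tall (z 127 to 153 mm), and the lever ends in a 28 mm ball 190 mm from the pivot
- brake_hinge (a point): the pivot axis of the red lever at the blade's height, 140 mm above the table; machine-frame x = -60, y = +100 mm
- brake_bar: the fixed round aluminium bar of the red-lever machine, 22 mm thick, 250 mm long, with the clamp that holds the lever's pivot; origin in the middle of the bar at machine-frame x = -30, y = 0, z = 140 mm; it runs along the machine's y; held by two posts at its ends. Not to be touched
- feed_unit: the machine with the blue lever, built the same; the two may stand either way round (left or right). Its frame and sizes are those of the red-lever machine
- feed_lever (a joint): the blue lever of the other machine, built and read the same way (0 = fully out); it is to be left alone
- feed_pad (a point): the middle of the blue sleeve, 140 mm above the table
- cup_black: black drinking cup with a bright flared metal rim, 84 mm across, 98 mm tall; bystander standing just robot-side of the red-lever machine; origin at the centre of its underside
- cup_brown: dark brown cup with a metal rim, 84 mm across, 98 mm tall; bystander standing just robot-side of the blue-lever machine; origin at the centre of its underside
- cup_tan: reddish clay-coloured cup with a dark metal rim, 84 mm across, 98 mm tall; bystander; origin at the centre of its underside
- tin: open dark steel tin, 84 mm across, 60 mm tall; bystander; origin at the centre of its underside
- polish_jar: amber jar with a white cap, 60 mm across, 80 mm tall; bystander; origin at the centre of its underside
- wood_block: pale wooden block, 90 x 50 x 25 mm; bystander; origin at the centre of its underside
- file_brush: small hand brush lying on the table, under 40 mm tall; bystander; origin on the table under it

How it is judged:
By the outcome, as a careful person would: the job done as asked, in the order asked, and still so for the second after the job is handed in, while the arm keeps its last pose, push and grip.
It also fails if it takes over 51 s, if anything falls off the work surface, if the arm or the gripper's body presses on something with over 40 N, if the wrist force passes 120 N, or if a joint passes its speed limit or range.

## Working session

There is one attempt and no reset: what is moved stays moved. The work goes in short steps, Python scripts to look and compute and a tool call to move; the robot and the scene stay as the last step left them, time stands still between calls to the robot, and variables do not carry over. Pictures are saved under pics/ and viewed, and the job is handed in when it is done.

Besides the shell and the picture viewer there is one more tool, called after ">>>" by a JSON object that holds its "method" and its "body", one argument or row to a line. move_arm: Moves the arm, as the interface text tells. Its arguments: {"type":"object","properties":{"commands":{"type":"array","items":{"type":"array"}},"newtons":{"type":"number"}},"required":["commands"]}

```bash
mkdir -p pics
python3 - <<'E'
from workcell import env, eyes, job
import cv2,numpy as np
print(env.get_state())
for n in ["top","side","wrist"]:
    c=eyes.read_camera(n)
    cv2.imwrite(f"pics/{n}0.png",c["frame"][:,:,::-1])
    print(n,{k:np.round(v,4).tolist() for k,v in c.items() if k!="frame"})
    np.savez(f"{n}0.npz",**c)
E
```

```text
{'clock': 0.0, 'joint_pos': array([1.07142175e+00, 3.14000454e-01, 4.49211389e-02, 1.30356196e+00,
       2.62249255e-05, 1.43119393e+00]), 'qvel': array([-3.84669117e-04,  4.63553029e-04, -6.90198152e-05,  1.00753217e-03,
        3.38513126e-04, -1.39207990e-03]), 'tau': array([-4.56525288e-05, -4.80625033e+01,  2.98536319e+01,  1.92358322e-02,
       -4.84113536e-05,  3.52435393e-06]), 'tcp_pos': array([0.20220286, 0.53775374, 0.24938514]), 'orientation': array([-3.02180956e-04,  1.78917440e-01,  9.83863659e-01, -8.71676468e-04]), 'wrist_force': array([-0.62644336,  0.60465411,  0.62878595]), 'ft_torque': array([0.06509046, 0.03456723, 0.00889811]), 'finger_gap': 0.08526988704305882}
top {'mtx': [[370.0561, 0.0, 321.9284], [0.0, 370.0561, 193.3131], [0.0, 0.0, 1.0]], 'k1': 0.0201, 'camera_from_world': [[0.0008, -1.0, -0.0024, 0.0144], [-0.9882, -0.0004, -0.1534, 0.4709], [0.1534, 0.0025, -0.9882, 1.2253], [0.0, 0.0, 0.0, 1.0]]}
side {'mtx': [[362.8367, 0.0, 325.7226], [0.0, 362.8367, 191.8006], [0.0, 0.0, 1.0]], 'k1': -0.0227, 'camera_from_world': [[0.8574, -0.5144, -0.0145, -0.3837], [-0.3575, -0.5751, -0.7359, 0.226], [0.3702, 0.6362, -0.6769, 1.0679], [0.0, 0.0, 0.0, 1.0]]}
wrist {'mtx': [[284.312, 0.0, 325.136], [0.0, 284.312, 199.3883], [0.0, 0.0, 1.0]], 'k1': 0.0147, 'mount': [[-0.0017, -0.9569, -0.2903, 0.0729], [1.0, -0.0013, -0.0018, 0.0001], [0.0013, -0.2903, 0.9569, -0.124], [0.0, 0.0, 0.0, 1.0]]}
```

View pics/top0.png

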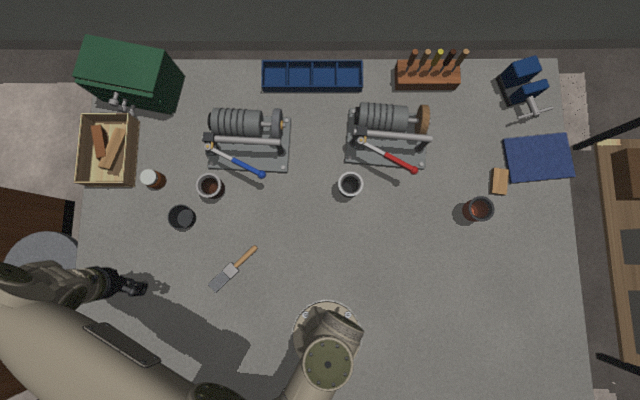

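View pics/side0.png

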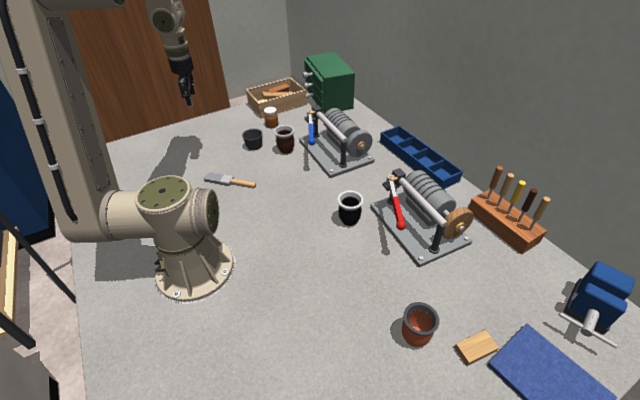

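The top picture shows the red machine at about (388,135). Its lever runs from the pivot at about (360,141) to the ball at (415,170), and the black cup stands at (350,184). The blue machine is on the left. I'll zoom in next.

```bash
cat > h.py <<'E'
import numpy as np,cv2
def dist(c): return np.array([c["k1"].item() if hasattr(c["k1"],"item") else c["k1"],0,0,0,0],float)
def proj(c,P,T=None):
    T=c["camera_from_world"] if T is None else T
    P=np.atleast_2d(np.array(P,float))
    p,_=cv2.projectPoints(P,cv2.Rodrigues(T[:3,:3])[0],T[:3,3],c["mtx"],dist(c)); return p[:,0]
def ray(c,uv,z,T=None):
    T=c["camera_from_world"] if T is None else T
    n=cv2.undistortPoints(np.array([[uv]],float),c["mtx"],dist(c))[0,0]
    R=T[:3,:3];o=-R.T@T[:3,3];d=R.T@np.array([n[0],n[1],1]); return o+d*(z-o[2])/d[2]
E
python3 - <<'E'
import cv2,numpy as np
from h import *
t=cv2.imread("pics/top0.png");s=cv2.imread("pics/side0.png")
cv2.imwrite("pics/topz.png",cv2.resize(t[85:205,320:450],None,fx=5,fy=5,interpolation=2)[:, :800])
cv2.imwrite("pics/sidez.png",cv2.resize(s[160:270,330:480],None,fx=5,fy=5,interpolation=2))
c=dict(np.load("top0.npz"))
for n,uv,z in [("pivot",(361,141),.14),("ball",(415,170),.14),("cup",(350,184),.098),("basecorner1",(346,162),.02),("bc2",(424,167),.02)]:
    print(n,ray(c,uv,z).round(3))
E
```

```text
pivot [ 0.624 -0.11   0.14 ]
ball [ 0.529 -0.279  0.14 ]
cup [ 0.492 -0.077  0.098]
basecorner1 [ 0.584 -0.069  0.02 ]
bc2 [ 0.566 -0.341  0.02 ]
```

View pics/topz.png

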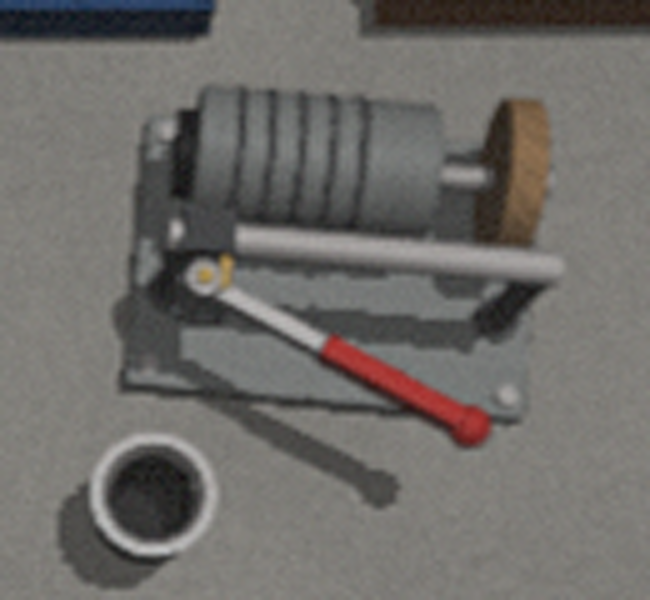

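View pics/sidez.png

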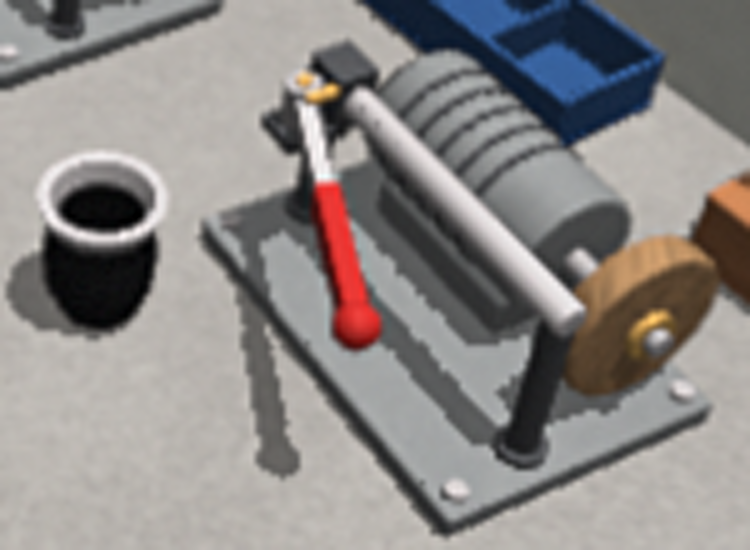

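```bash
cat > fit.py <<'E'
import numpy as np
from h import *
from scipy.optimize import least_squares
ct=dict(np.load("top0.npz"));cs=dict(np.load("side0.npz"))
a=.42
ball=(-.06-.19*np.sin(a),.1-.19*np.cos(a),.14); bar=(-.03,-.125,.14)
sl=lambda r:(-.06-r*np.sin(a),.1-r*np.cos(a),.153)
obs=[(ct,ball,(414,170)),(ct,bar,(432,138.4)),(ct,(-.1,.14,.02),(345,160)),(ct,(-.1,-.14,.02),(424.2,167.6)),
(cs,ball,(401.4,225)),(cs,bar,(444.6,222)),(cs,(-.1,.14,.02),(371,205)),(cs,(-.1,-.14,.02),(419.4,265)),(cs,(.1,-.14,.02),(471.4,241.6)),
(ct,sl(.085),(385.4,154.4))]
def W(q,p):
    c,s=np.cos(q[2]),np.sin(q[2]); return np.array([q[0]+c*p[0]-s*p[1],q[1]+s*p[0]+c*p[1],p[2]])
f=lambda q:np.concatenate([proj(c,W(q,p))[0]-uv for c,p,uv in obs])
r=least_squares(f,[.68,-.2,-.066],loss="soft_l1")
q=r.x
if __name__=="__main__":
    print(q.round(4));print(f(q).reshape(-1,2).round(1))
    for th in (0,.34):
        b=.42-th
        for rr in (0,.085,.14,.185,.19): print(th,rr,W(q,(-.06-rr*np.sin(b),.1-rr*np.cos(b),.14)).round(4))
    print("bar",W(q,(-.03,-.125,.14)),W(q,(-.03,.125,.14)))
E
python3 fit.py
```

```text
[ 0.6722 -0.2145 -0.1006]
[[-0.6  0.4]
 [-0.2  0.7]
 [-0.2  1.3]
 [ 0.7  1.6]
 [ 0.1  0.2]
 [ 0.4  3. ]
 [-0.3 -1.7]
 [ 0.7 -0.6]
 [ 2.6 -0.8]
 [-0.7 -1.2]]
0 0 [ 0.6226 -0.109   0.14  ]
0 0.085 [ 0.5803 -0.1827  0.14  ]
0 0.14 [ 0.5529 -0.2304  0.14  ]
0 0.185 [ 0.5305 -0.2695  0.14  ]
0 0.19 [ 0.5281 -0.2738  0.14  ]
0.34 0 [ 0.6226 -0.109   0.14  ]
0.34 0.085 [ 0.6073 -0.1926  0.14  ]
0.34 0.14 [ 0.5974 -0.2467  0.14  ]
0.34 0.185 [ 0.5893 -0.291   0.14  ]
0.34 0.19 [ 0.5884 -0.2959  0.14  ]
bar [ 0.62980719 -0.33585645  0.14      ] [ 0.65491743 -0.08712069  0.14      ]
```

>>> {"method": "move_arm", "body": {
  "commands": [
    [[0.4,-1,0],[0,0,-0.6],-1],
    [[0.4,-1,0],[0,0,-0.6],-1],
    [[0.4,-1,0],[0,0,-0.6],-1],
    [[0.4,-1,0],[0,0,-0.6],-1],
    [[0.4,-1,0],[0,0,-0.6],-1]
  ]
}}

```text
clock: 0.65
tcp_pos: [0.2826, 0.3366, 0.2501]
orientation: [0.0, 0.381, 0.925, -0.0]
wrist_force: [0.8, -0.8, 1.2]
finger_gap: 0.012
```

>>> {"method": "move_arm", "body": {
  "commands": [
    [[0.4,-1,0],[0,0,-0.6],-1],
    [[0.4,-1,0],[0,0,-0.6],-1],
    [[0.4,-1,0],[0,0,-0.6],-1],
    [[0.4,-1,0],[0,0,-0.6],-1],
    [[0.4,-1,0],[0,0,-0.6],-1]
  ]
}}

```text
clock: 1.15
tcp_pos: [0.3626, 0.1366, 0.2503]
orientation: [0.0, 0.565, 0.825, 0.0]
wrist_force: [1.4, 1.0, 0.2]
finger_gap: -0.0001
```

>>> {"method": "move_arm", "body": {
  "commands": [
    [[0.4,-1,0],[0,0,-0.6],-1],
    [[0.4,-1,0],[0,0,-0.6],-1],
    [[0.4,-1,0],[0,0,-0.6],-1],
    [[0.4,-1,0],[0,0,-0.6],-1],
    [[0,0,0],[0,0,0],-1]
  ]
}}

```text
clock: 1.65
tcp_pos: [0.4283, -0.026, 0.25]
orientation: [0.001, 0.696, 0.718, -0.0]
wrist_force: [-0.5, 0.7, -0.7]
finger_gap: -0.0004
```

>>> {"method": "move_arm", "body": {
  "commands": [
    [[0.34,-0.92,0],[0,0,-0.55],-1],
    [[0.34,-0.92,0],[0,0,-0.55],-1],
    [[0.34,-0.92,0],[0,0,-0.55],-1],
    [[0.34,-0.92,0],[0,0,-0.55],-1],
    [[0.34,-0.92,0],[0,0,-0.55],-1]
  ]
}}

```text
clock: 2.15
tcp_pos: [0.4947, -0.2064, 0.2501]
orientation: [-0.0, 0.819, 0.574, 0.0]
wrist_force: [0.9, 0.7, 1.2]
finger_gap: 0.0002
```

>>> {"method": "move_arm", "body": {
  "commands": [
    [[0,0,0],[0,0,0],-1]
  ]
}}

```text
clock: 2.25
tcp_pos: [0.4958, -0.2091, 0.2493]
orientation: [0.0, 0.819, 0.573, -0.0]
wrist_force: [0.3, 0.0, -0.4]
finger_gap: -0.0
```

```bash
cat > look.py <<'E'
import sys,cv2,numpy as np
from workcell import env,eyes
from h import *
from fit import q,W
from scipy.spatial.transform import Rotation as Ro
tag=sys.argv[1]
s=env.get_state(); print(s["tcp_pos"].round(4),s["orientation"].round(3),s["wrist_force"].round(2),s["joint_pos"].round(2),s["clock"])
for n in sys.argv[2:]:
    c=eyes.read_camera(n); im=c["frame"][:,:,::-1].copy()
    np.savez(f"{n}_{tag}.npz",**c,tcp=s["tcp_pos"],ori=s["orientation"])
    if n=="wrist":
        o=s["orientation"];T=np.eye(4);T[:3,:3]=Ro.from_quat([o[1],o[2],o[3],o[0]]).as_matrix();T[:3,3]=s["tcp_pos"]
        Tc=np.linalg.inv(T@c["mount"])
        np.save(f"Tc_{tag}.npy",Tc)
        cv2.imwrite(f"pics/{n}_{tag}.png",im)
    elif n=="side": cv2.imwrite(f"pics/{n}_{tag}.png",cv2.resize(im[140:270,320:480],None,fx=4.5,fy=4.5,interpolation=2))
    else: cv2.imwrite(f"pics/{n}_{tag}.png",cv2.resize(im[85:215,310:450],None,fx=4.5,fy=4.5,interpolation=2))
E
python3 look.py a wrist side
```

```text
[ 0.4958 -0.2091  0.2493] [ 0.     0.819  0.573 -0.   ] [ 0.34  0.04 -0.38] [-0.55  0.24 -0.05  1.28 -0.    1.37] 2.25
```

View pics/wrist_a.png

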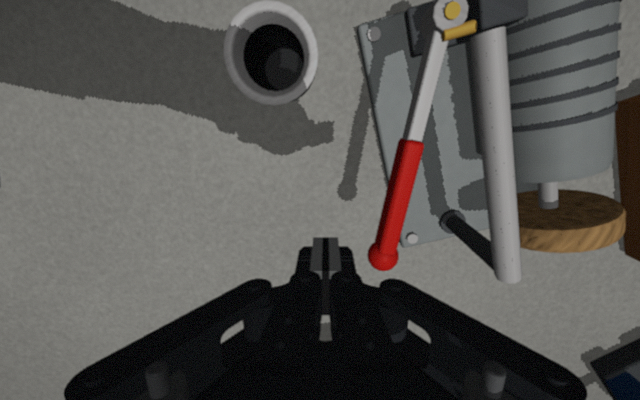

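View pics/side_a.png

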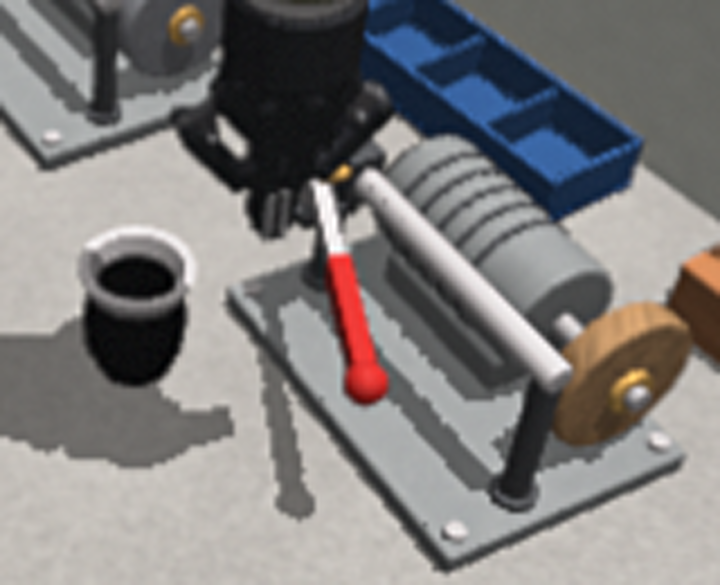

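Run:
```python
import numpy as np
from h import *
c=dict(np.load("wrist_a.npz"));T=np.linalg.inv(c["mount"])
for x in (-.011,.011):
  for y in (.0145,.025,.04,.07):
    print(x,y,[(z,proj(c,(x,y,z),T)[0].round(0).tolist()) for z in (.019,0,-.02,-.03,-.04,-.054)])
Tc=np.load("Tc_a.npy")
from fit import q,W
for n,p in [("ball",(-.06-.19*np.sin(.42),.1-.19*np.cos(.42),.14)),("bar",(-.03,-.125,.14)),("pivot",(-.06,.1,.153))]: print(n,proj(c,W(q,p),Tc))
print("ball meas",ray(c,(383,257),.14,Tc),"bar end",ray(c,(508,278),.14,Tc), "s0",ray(c,(412,141),.153,Tc))
```

```text
-0.011 0.0145 [(0.019, [349.0, 269.0]), (0, [352.0, 289.0]), (-0.02, [356.0, 316.0]), (-0.03, [359.0, 334.0]), (-0.04, [362.0, 354.0]), (-0.054, [368.0, 390.0])]
-0.011 0.025 [(0.019, [368.0, 269.0]), (0, [373.0, 289.0]), (-0.02, [381.0, 316.0]), (-0.03, [385.0, 334.0]), (-0.04, [391.0, 354.0]), (-0.054, [401.0, 390.0])]
-0.011 0.04 [(0.019, [394.0, 269.0]), (0, [403.0, 289.0]), (-0.02, [415.0, 316.0]), (-0.03, [423.0, 334.0]), (-0.04, [432.0, 354.0]), (-0.054, [448.0, 390.0])]
-0.011 0.07 [(0.019, [447.0, 269.0]), (0, [463.0, 289.0]), (-0.02, [485.0, 317.0]), (-0.03, [498.0, 334.0]), (-0.04, [514.0, 354.0]), (-0.054, [543.0, 391.0])]
0.011 0.0145 [(0.019, [350.0, 233.0]), (0, [353.0, 249.0]), (-0.02, [358.0, 272.0]), (-0.03, [361.0, 286.0]), (-0.04, [365.0, 303.0]), (-0.054, [371.0, 333.0])]
0.011 0.025 [(0.019, [369.0, 233.0]), (0, [375.0, 249.0]), (-0.02, [383.0, 272.0]), (-0.03, [389.0, 286.0]), (-0.04, [395.0, 303.0]), (-0.054, [406.0, 333.0])]
0.011 0.04 [(0.019, [397.0, 233.0]), (0, [406.0, 249.0]), (-0.02, [420.0, 272.0]), (-0.03, [428.0, 286.0]), (-0.04, [438.0, 303.0]), (-0.054, [457.0, 333.0])]
0.011 0.07 [(0.019, [452.0, 233.0]), (0, [469.0, 249.0]), (-0.02, [493.0, 272.0]), (-0.03, [508.0, 286.0]), (-0.04, [526.0, 303.0]), (-0.054, [559.0, 333.0])]
ball [[381.71076271 254.52258018]]
bar [[506.31475962 277.19681991]]
pivot [[449.68177642  12.58494647]]
ball meas [ 0.52842355 -0.27662011  0.14      ] bar end [ 0.63111555 -0.33723438  0.14      ] s0 [ 0.57718565 -0.18223133  0.153     ]
```

Run:
```python
import cv2
im=cv2.imread("pics/wrist_a.png")[220:400,220:440]
cv2.imwrite("pics/wz.png",cv2.convertScaleAbs(cv2.resize(im,None,fx=3.3,fy=3.3),alpha=2.5,beta=30))
```

```text
(no output)
```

View pics/wz.png

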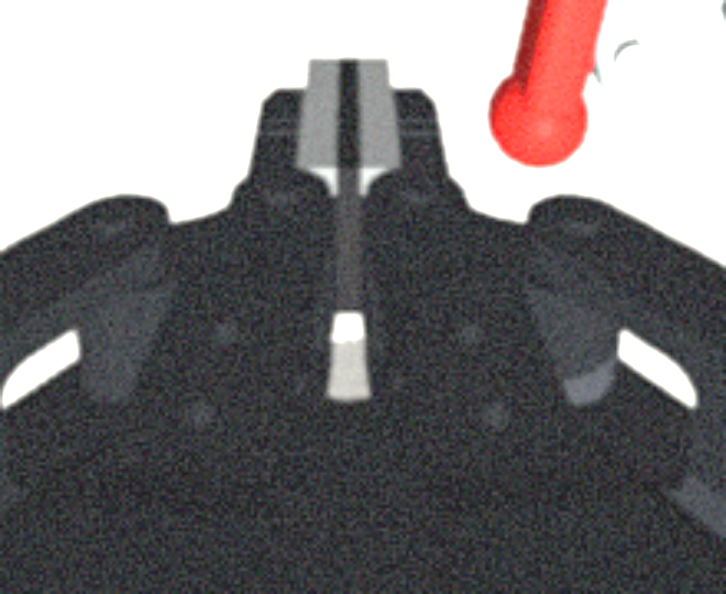

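The wrist view agrees with the two-view fit to about 2-3 mm: ball at (383,257), bar end at (508,278). The shut fingers stay straight up to about 15-20 mm behind the TCP. I'll go down to z≈0.142 on the outer side of the lever.

>>> {"method": "move_arm", "body": {
  "commands": [
    [[0,0,-0.7],[0,0,0],-1],
    [[0,0,-0.7],[0,0,0],-1],
    [[0,0,-0.7],[0,0,0],-1],
    [[0,0,-0.58],[0,0,0],-1],
    [[0,0,0],[0,0,0],-1]
  ]
}}

```text
clock: 2.85
tcp_pos: [0.4918, -0.2026, 0.1402]
orientation: [-0.003, 0.817, 0.576, -0.001]
wrist_force: [-1.1, 1.6, 0.1]
finger_gap: 0.0003
```

```bash
python3 look.py b wrist side
```

```text
[ 0.4918 -0.2026  0.1402] [-0.003  0.817  0.576 -0.001] [-1.06  1.6   0.12] [-0.54  0.3  -0.26  1.03  0.    1.37] 2.85
```

View pics/wrist_b.png

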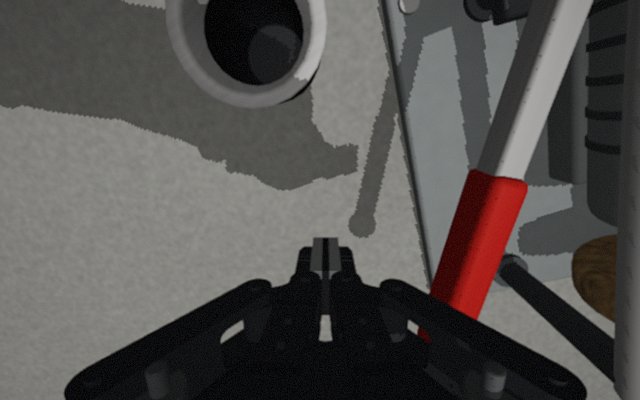

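View pics/side_b.png

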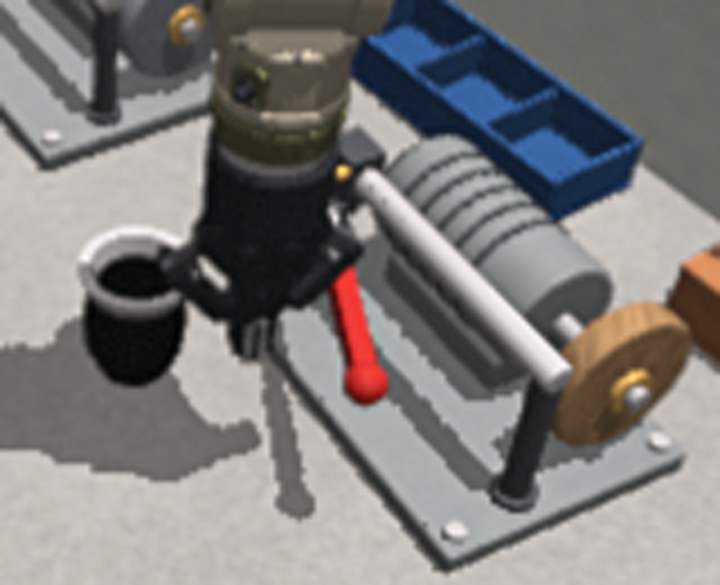

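>>> {"method": "move_arm", "body": {
  "commands": [
    [[0,0,0],[0,0,0],-1],
    [[0,0,0],[0,0,0],-1],
    [[0,0,0],[0,0,0],-1]
  ]
}}

```text
clock: 3.25
tcp_pos: [0.4951, -0.2061, 0.1443]
orientation: [0.001, 0.818, 0.575, 0.0]
wrist_force: [0.0, -0.7, 0.7]
finger_gap: -0.0001
```

```bash
python3 look.py c wrist
python3 - <<'E'
import numpy as np
from workcell import env
from fit import *
s=env.get_state();p=s["tcp_pos"]
n=np.array([np.cos(-.35),np.sin(-.35)]);pad=W(q,(-.06-.14*np.sin(.42),.1-.14*np.cos(.42),.14))
d=pad[:2]-p[:2]; print("along n",d@n,"lateral",d@[n[1],-n[0]])
c=dict(np.load("wrist_c.npz"));Tc=np.load("Tc_c.npy")
for r in (.085,.19): print(r,proj(c,W(q,(-.06-r*np.sin(.42),.1-r*np.cos(.42),.14)),Tc))
E
```

```text
[ 0.4951 -0.2061  0.1443] [0.001 0.818 0.575 0.   ] [ 0.   -0.68  0.7 ] [-0.54  0.29 -0.25  1.03  0.    1.37] 3.25
along n 0.06280402936779395 lateral 0.0030280578248825444
0.085 [[482.12449724 165.41148632]]
0.19 [[420.29597022 348.98372317]]
```

>>> {"method": "move_arm", "body": {
  "commands": [
    [[0.23,-0.11,-0.02],[0,0,0],-1],
    [[0.23,-0.11,-0.02],[0,0,0],-1],
    [[0.23,-0.11,0],[0,0,0],-1],
    [[0,0,0],[0,0,0],-1],
    [[0,0,0],[0,0,0],-1]
  ]
}}

```text
clock: 3.8
tcp_pos: [0.5223, -0.2191, 0.1411]
orientation: [-0.0, 0.818, 0.575, -0.0]
wrist_force: [-0.8, 0.2, -1.3]
finger_gap: -0.0001
```

```bash
python3 look.py d wrist top
```

```text
[ 0.5223 -0.2191  0.1411] [-0.     0.818  0.575 -0.   ] [-0.8   0.16 -1.31] [-0.54  0.35 -0.17  1.05 -0.    1.38] 3.8
```

View pics/wrist_d.png

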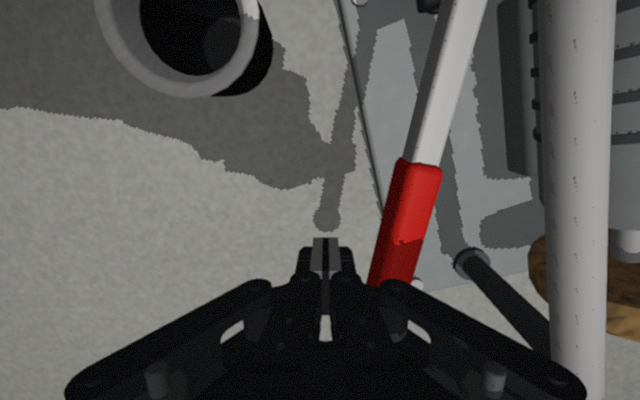

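View pics/top_d.png

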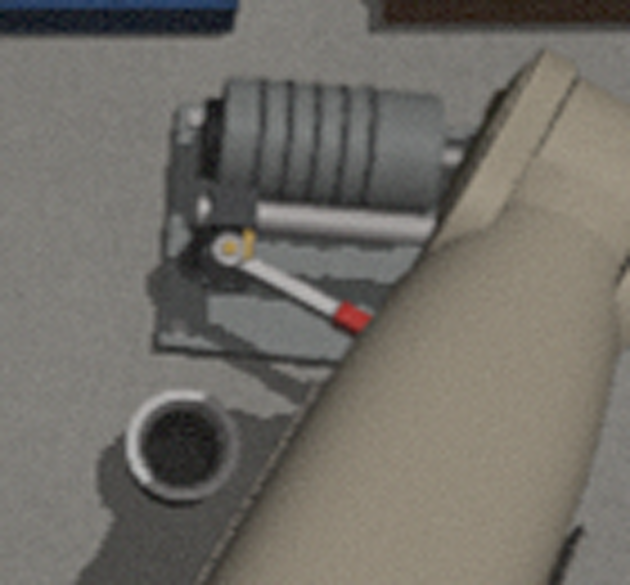

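>>> {"method": "move_arm", "body": {
  "commands": [
    [[0.094,-0.034,0],[0,0,0],-1],
    [[0.094,-0.034,0],[0,0,0],-1],
    [[0.094,-0.034,0],[0,0,0],-1],
    [[0.094,-0.034,0],[0,0,0],-1],
    [[0.094,-0.034,0],[0,0,0],-1]
  ]
}}

```text
clock: 4.4
tcp_pos: [0.5403, -0.2259, 0.1412]
orientation: [-0.001, 0.818, 0.575, -0.001]
wrist_force: [-4.2, -0.7, -0.1]
finger_gap: -0.0
```

>>> {"method": "move_arm", "body": {
  "commands": [
    [[0.094,-0.034,0],[0,0,0],-1],
    [[0.094,-0.034,0],[0,0,0],-1],
    [[0.094,-0.034,0],[0,0,0],-1],
    [[0.094,-0.034,0],[0,0,0],-1],
    [[0,0,0],[0,0,0],-1]
  ]
}}

```text
clock: 4.9
tcp_pos: [0.5559, -0.2317, 0.1412]
orientation: [-0.0, 0.818, 0.575, -0.001]
wrist_force: [-5.9, -2.1, 0.4]
finger_gap: 0.0002
```

```bash
python3 look.py e wrist side
```

```text
[ 0.5559 -0.2317  0.1412] [-0.     0.818  0.575 -0.001] [-5.9  -2.13  0.42] [-0.53  0.42 -0.07  1.08 -0.    1.39] 4.9
```

View pics/wrist_e.png

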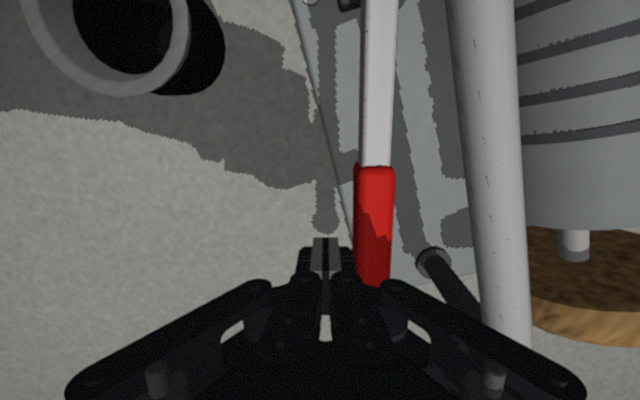

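View pics/side_e.png

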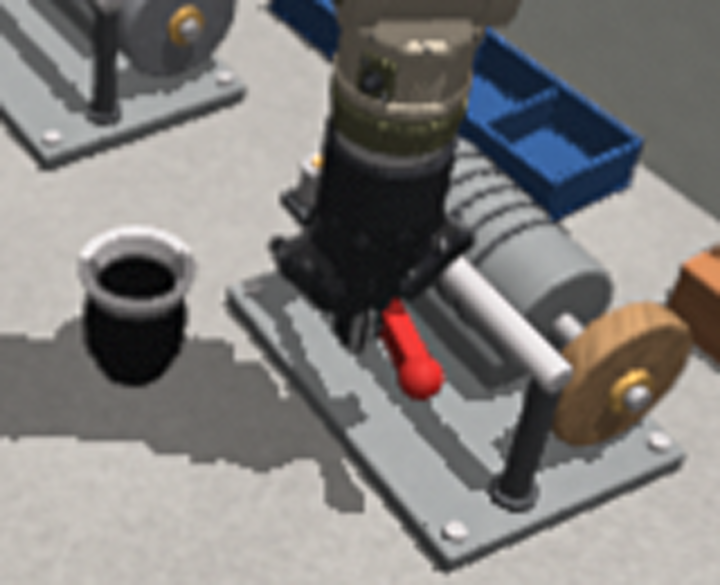

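>>> {"method": "move_arm", "body": {
  "commands": [
    [[0.094,-0.034,0],[0,0,0],-1],
    [[0.094,-0.034,0],[0,0,0],-1],
    [[0.094,-0.034,0],[0,0,0],-1],
    [[0.094,-0.034,0],[0,0,0],-1],
    [[0,0,0],[0,0,0],-1]
  ]
}}

```text
clock: 5.5
tcp_pos: [0.5709, -0.2368, 0.1412]
orientation: [-0.0, 0.818, 0.575, -0.0]
wrist_force: [-5.2, -0.3, -0.4]
finger_gap: 0.0001
```

>>> {"method": "move_arm", "body": {
  "commands": [
    [[0.047,-0.017,0],[0,0,0],-1],
    [[0.047,-0.017,0],[0,0,0],-1],
    [[0,0,0],[0,0,0],-1]
  ]
}}

```text
clock: 5.8
tcp_pos: [0.5743, -0.2378, 0.1412]
orientation: [-0.001, 0.818, 0.575, -0.0]
wrist_force: [-4.9, 0.7, 0.7]
finger_gap: 0.0002
```

>>> {"method": "move_arm", "body": {
  "commands": [
    [[0.047,-0.017,0],[0,0,0],-1],
    [[0,0,0],[0,0,0],-1]
  ]
}}

```text
clock: 6.0
tcp_pos: [0.5757, -0.2381, 0.1412]
orientation: [-0.001, 0.818, 0.575, -0.0]
wrist_force: [-7.3, 0.2, 1.3]
finger_gap: -0.0001
```

>>> {"method": "move_arm", "body": {
  "commands": [
    [[0.047,-0.017,0],[0,0,0],-1],
    [[0,0,0],[0,0,0],-1]
  ]
}}

```text
clock: 6.2
tcp_pos: [0.5761, -0.2382, 0.1411]
orientation: [-0.002, 0.818, 0.575, -0.001]
wrist_force: [-12.0, 2.3, 3.5]
finger_gap: 0.0001
```

```bash
python3 look.py f wrist side
```

```text
[ 0.5761 -0.2382  0.1411] [-0.002  0.818  0.575 -0.001] [-11.97   2.28   3.54] [-0.52  0.46 -0.01  1.11 -0.    1.4 ] 6.2
```

View pics/wrist_f.png

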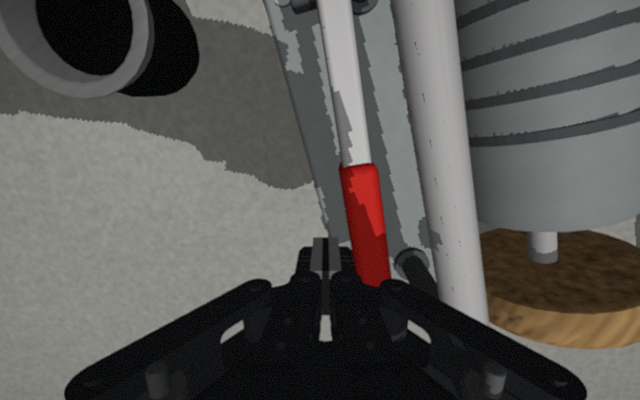

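The TCP stalled while the force rose from 5 to 12 N, so the lever is at its stop. The wrist view shows the sleeve top at (360,168) with a clear gap to the bar. I'll hold there for 1.5 s.

>>> {"method": "move_arm", "body": {
  "commands": [
    [[0,0,0],[0,0,0],-1],
    [[0,0,0],[0,0,0],-1],
    [[0,0,0],[0,0,0],-1],
    [[0,0,0],[0,0,0],-1],
    [[0,0,0],[0,0,0],-1]
  ]
}}

```text
clock: 6.8
tcp_pos: [0.5761, -0.2382, 0.1411]
orientation: [-0.002, 0.818, 0.575, -0.001]
wrist_force: [-11.1, 1.2, 3.9]
finger_gap: 0.0
```

>>> {"method": "move_arm", "body": {
  "commands": [
    [[0,0,0],[0,0,0],-1],
    [[0,0,0],[0,0,0],-1],
    [[0,0,0],[0,0,0],-1],
    [[0,0,0],[0,0,0],-1],
    [[0,0,0],[0,0,0],-1]
  ]
}}

```text
clock: 7.3
tcp_pos: [0.5761, -0.2382, 0.1411]
orientation: [-0.002, 0.818, 0.575, -0.001]
wrist_force: [-10.5, 1.3, 4.4]
finger_gap: -0.0002
```

>>> {"method": "move_arm", "body": {
  "commands": [
    [[0,0,0],[0,0,0],-1],
    [[0,0,0],[0,0,0],-1],
    [[0,0,0],[0,0,0],-1],
    [[0,0,0],[0,0,0],-1],
    [[0,0,0],[0,0,0],-1]
  ]
}}

```text
clock: 7.8
tcp_pos: [0.5761, -0.2382, 0.1411]
orientation: [-0.002, 0.818, 0.575, -0.001]
wrist_force: [-11.3, 1.5, 4.2]
finger_gap: 0.0002
```

```bash
python3 - <<'E'
import numpy as np
from fit import *
c=dict(np.load("wrist_f.npz"));Tc=np.load("Tc_f.npy")
for th in (.28,.31,.34):
    b=.42-th; print(th,[proj(c,W(q,(-.06-r*np.sin(b),.1-r*np.cos(b),.153)),Tc).round(0).tolist() for r in (.085,.135)])
E
python3 look.py f2 side
```

```text
0.28 [[[345.0, 168.0]], [[354.0, 278.0]]]
0.31 [[[351.0, 167.0]], [[363.0, 277.0]]]
0.34 [[[357.0, 166.0]], [[372.0, 276.0]]]
[ 0.5761 -0.2382  0.1411] [-0.002  0.818  0.575 -0.001] [-11.33   1.53   4.24] [-0.52  0.46 -0.01  1.11 -0.    1.4 ] 7.8
```

View pics/side_f2.png

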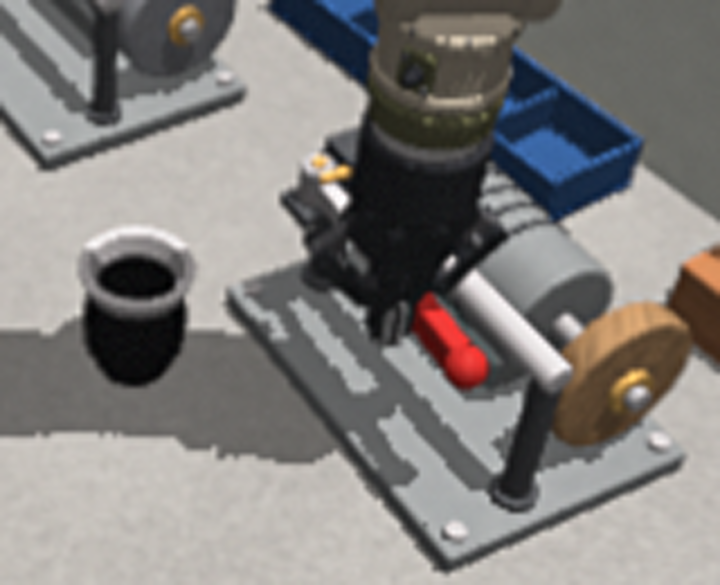

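Run:
```python
import numpy as np,cv2
from h import *
from scipy.spatial.transform import Rotation as Ro
for tag in "f",:
    c=dict(np.load(f"side_{tag}.npz")); o=c["ori"];R=Ro.from_quat([o[1],o[2],o[3],o[0]]).as_matrix()
    x0,y0,w,h,k=380,170,60,70,9
    im=cv2.resize(c["frame"][y0:y0+h,x0:x0+w,::-1],None,fx=k,fy=k,interpolation=2)
    im=cv2.convertScaleAbs(im,alpha=1.8,beta=25)
    for y in (0,.015,.03,.045,.06,.075):
        for z in (.019,0,-.015,-.03,-.045,-.06):
            p=proj(c,c["tcp"]+R@np.array([-.012,y,z]))[0]   # face towards side camera?
            u=((p-[x0,y0]+.5)*k).astype(int); cv2.circle(im,tuple(int(v) for v in u),2,(0,255,255) if z!=-.015 else (0,255,0),-1)
    cv2.imwrite(f"pics/grid_{tag}.png",im)
    print(R[:,0])
```

```text
[3.38842202e-01 9.40843171e-01 2.99763654e-04]
```

View pics/grid_f.png

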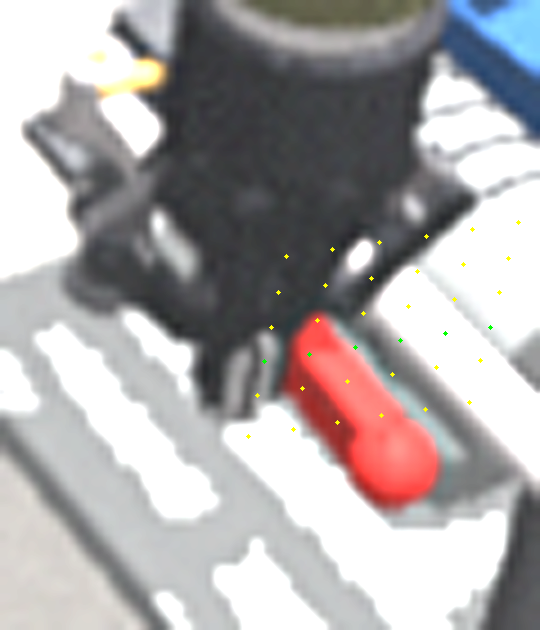

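The sleeve's pixels match the 0.34 rad prediction, and the linkage clears the bar by about 50 mm. Next I'll let the lever come out slowly.

>>> {"method": "move_arm", "body": {
  "commands": [
    [[-0.117,0.043,0],[0,0,0],-1],
    [[-0.117,0.043,0],[0,0,0],-1],
    [[-0.117,0.043,0],[0,0,0],-1],
    [[-0.117,0.043,0],[0,0,0],-1],
    [[-0.117,0.043,0],[0,0,0],-1]
  ]
}}

```text
clock: 8.35
tcp_pos: [0.5544, -0.231, 0.1412]
orientation: [-0.0, 0.818, 0.575, -0.001]
wrist_force: [-4.5, -2.1, -0.0]
finger_gap: -0.0003
```

>>> {"method": "move_arm", "body": {
  "commands": [
    [[-0.117,0.043,0],[0,0,0],-1],
    [[-0.117,0.043,0],[0,0,0],-1],
    [[-0.117,0.043,0],[0,0,0],-1],
    [[-0.117,0.043,0],[0,0,0],-1],
    [[-0.117,0.043,0],[0,0,0],-1]
  ]
}}

```text
clock: 8.85
tcp_pos: [0.5319, -0.2215, 0.1417]
orientation: [0.0, 0.818, 0.575, 0.001]
wrist_force: [-1.8, 2.0, 0.4]
finger_gap: 0.0
```

>>> {"method": "move_arm", "body": {
  "commands": [
    [[-0.117,0.043,0],[0,0,0],-1],
    [[-0.117,0.043,0],[0,0,0],-1],
    [[-0.187,0.069,0],[0,0,0],-1],
    [[0,0,0],[0,0,0],-1],
    [[0,0,0],[0,0,0],-1]
  ]
}}

```text
clock: 9.35
tcp_pos: [0.5149, -0.2162, 0.1418]
orientation: [0.0, 0.818, 0.575, 0.0]
wrist_force: [0.3, -0.3, 1.1]
finger_gap: 0.0
```

```bash
python3 look.py g wrist side
python3 - <<'E'
import numpy as np
from fit import *
c=dict(np.load("wrist_g.npz"));Tc=np.load("Tc_g.npy")
for th in (0,.03,.06):
    b=.42-th; print(th,[proj(c,W(q,(-.06-r*np.sin(b),.1-r*np.cos(b),.153)),Tc).round(0).tolist() for r in (.085,.135)])
E
```

```text
[ 0.5149 -0.2162  0.1418] [0.    0.818 0.575 0.   ] [ 0.28 -0.32  1.06] [-0.54  0.34 -0.19  1.04 -0.    1.38] 9.35
0 [[[448.0, 165.0]], [[415.0, 274.0]]]
0.03 [[[455.0, 166.0]], [[424.0, 275.0]]]
0.06 [[[461.0, 167.0]], [[433.0, 276.0]]]
```

View pics/wrist_g.png

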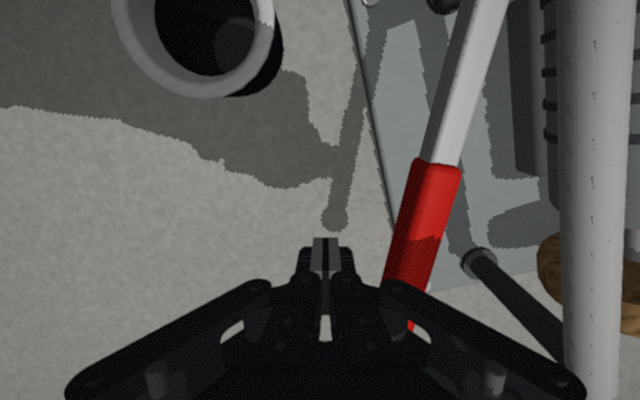

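View pics/side_g.png

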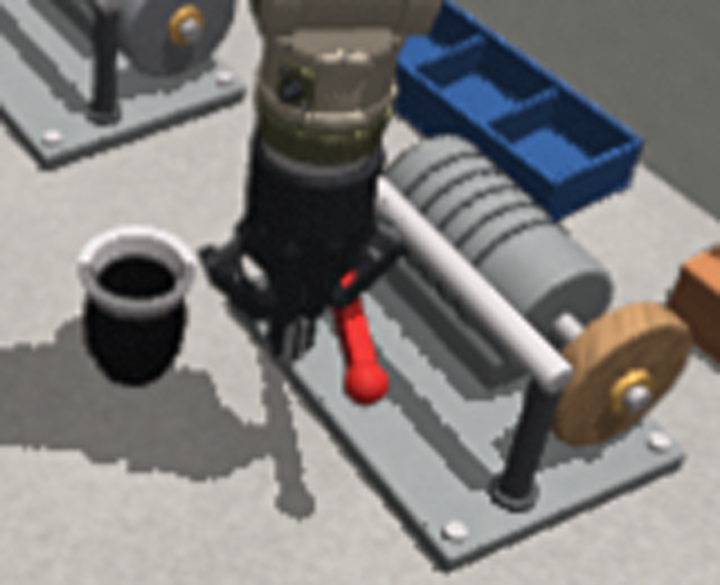

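The ball is back at its rest pixel (367,382), there is a clear gap between finger and sleeve, and the force is about zero. Now the second push.

>>> {"method": "move_arm", "body": {
  "commands": [
    [[0.1,-0.037,0],[0,0,0],-1],
    [[0.1,-0.037,0],[0,0,0],-1],
    [[0.1,-0.037,0],[0,0,0],-1],
    [[0.1,-0.037,0],[0,0,0],-1],
    [[0.1,-0.037,0],[0,0,0],-1]
  ]
}}

```text
clock: 9.95
tcp_pos: [0.5342, -0.2235, 0.1412]
orientation: [-0.001, 0.818, 0.575, -0.001]
wrist_force: [-4.2, -0.4, 0.9]
finger_gap: -0.0001
```

>>> {"method": "move_arm", "body": {
  "commands": [
    [[0.1,-0.037,0],[0,0,0],-1],
    [[0.1,-0.037,0],[0,0,0],-1],
    [[0.1,-0.037,0],[0,0,0],-1],
    [[0.1,-0.037,0],[0,0,0],-1],
    [[0.1,-0.037,0],[0,0,0],-1]
  ]
}}

```text
clock: 10.45
tcp_pos: [0.5545, -0.2311, 0.1411]
orientation: [-0.0, 0.818, 0.575, -0.001]
wrist_force: [-5.5, -2.3, 0.1]
finger_gap: 0.0
```

>>> {"method": "move_arm", "body": {
  "commands": [
    [[0.1,-0.037,0],[0,0,0],-1],
    [[0.1,-0.037,0],[0,0,0],-1],
    [[0.1,-0.037,0],[0,0,0],-1],
    [[0.1,-0.037,0],[0,0,0],-1],
    [[0,0,0],[0,0,0],-1]
  ]
}}

```text
clock: 10.95
tcp_pos: [0.5708, -0.2368, 0.1412]
orientation: [-0.0, 0.818, 0.575, -0.0]
wrist_force: [-6.0, -0.3, 0.7]
finger_gap: -0.0
```

>>> {"method": "move_arm", "body": {
  "commands": [
    [[0.05,-0.018,0],[0,0,0],-1],
    [[0.05,-0.018,0],[0,0,0],-1],
    [[0,0,0],[0,0,0],-1]
  ]
}}

```text
clock: 11.25
tcp_pos: [0.5744, -0.2378, 0.1412]
orientation: [-0.001, 0.818, 0.575, -0.0]
wrist_force: [-5.1, 0.2, -0.4]
finger_gap: -0.0002
```

>>> {"method": "move_arm", "body": {
  "commands": [
    [[0.047,-0.017,0],[0,0,0],-1],
    [[0.047,-0.017,0],[0,0,0],-1],
    [[0,0,0],[0,0,0],-1],
    [[0,0,0],[0,0,0],-1]
  ]
}}

```text
clock: 11.65
tcp_pos: [0.5761, -0.2382, 0.1411]
orientation: [-0.002, 0.818, 0.575, -0.001]
wrist_force: [-11.5, 2.7, 2.8]
finger_gap: 0.0001
```

>>> {"method": "move_arm", "body": {
  "commands": [
    [[0,0,0],[0,0,0],-1],
    [[0,0,0],[0,0,0],-1],
    [[0,0,0],[0,0,0],-1],
    [[0,0,0],[0,0,0],-1],
    [[0,0,0],[0,0,0],-1]
  ]
}}

```text
clock: 12.15
tcp_pos: [0.5761, -0.2382, 0.1411]
orientation: [-0.002, 0.818, 0.575, -0.001]
wrist_force: [-10.2, 2.3, 4.4]
finger_gap: 0.0
```

>>> {"method": "move_arm", "body": {
  "commands": [
    [[0,0,0],[0,0,0],-1],
    [[0,0,0],[0,0,0],-1],
    [[0,0,0],[0,0,0],-1],
    [[0,0,0],[0,0,0],-1],
    [[0,0,0],[0,0,0],-1]
  ]
}}

```text
clock: 12.65
tcp_pos: [0.5761, -0.2382, 0.1411]
orientation: [-0.002, 0.818, 0.575, -0.001]
wrist_force: [-10.7, 1.8, 4.0]
finger_gap: 0.0
```

```bash
python3 look.py h wrist side
```

```text
[ 0.5761 -0.2382  0.1411] [-0.002  0.818  0.575 -0.001] [-10.68   1.8    3.97] [-0.52  0.46 -0.01  1.11 -0.    1.4 ] 12.65
```

View pics/wrist_h.png

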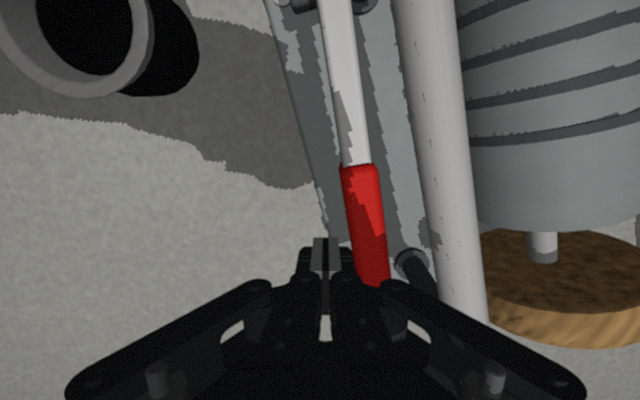

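View pics/side_h.png

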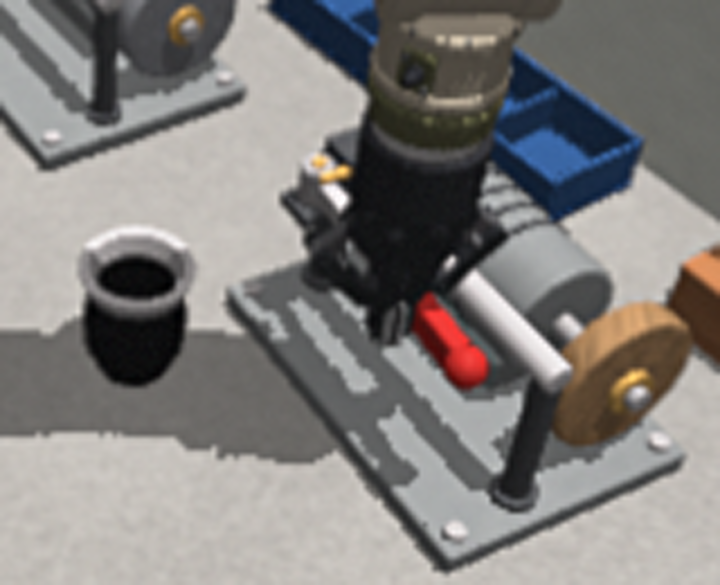

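The lever is at the stop again. The pictures match the first push: sleeve top at (360,168), ball at (466,366), and the gap to the bar is clear. I'm handing in while holding it there.

```bash
python3 -c "
from workcell import job
print(job.hand_in())"
```

```text
the job is handed in; nothing more can be done
None
```

I did the brake check as asked and handed the job in at about 12.7 s, with the fingers still holding the red lever at its stop.

- **First push:** With the gripper shut, I pushed the sleeve in with the outside of one finger. It stopped where the TCP stalled and the force rose from about 5 N to 11–12 N. I held it there for about 1.6 s, and the sleeve's position in the wrist picture matched the 0.34 rad stop.
- **Return:** I let the lever come back out slowly and took the fingers off. The ball was back at its rest position in the side picture, and the wrist force read about zero.
- **Second push:** The lever stopped at the same TCP position (0.576, -0.238, 0.141) at about 11 N, and the pictures matched the first push.
- **Bar and bystanders:** The gap to the bar is clear in the last pictures, and the black cup has not moved. The blue lever and the other things were never approached, but I did not check them again at the end.

One reading I could not fully explain is an upward force of about 4 N at the stop. I put it down to friction on the sleeve. The finger linkage looked about 50 mm clear of the bar.

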